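# Pop the sample hatch of the bench meter

### The arm

A 7-joint arm with a two-finger parallel gripper is mounted at the origin on the work surface. World frame = base frame: x ahead of the robot, y to its left, z up, the work surface at z = 0. Lengths are in mm, angles in rad, forces in N, time in s.
With the tool pointing down it reaches from about 400 to 850 mm from the base axis. Payload 4.5 kg.
Tool frame: the origin (TCP) lies midway between the tips of the shut fingers; the grasp point (between the pads) lies 19 mm behind it; x points along the fingers, z is the direction in which the jaws open and shut, and the axes are right-handed (so a half turn about x gives the same grasp; the last joint's range is limited). The gripper opens to 85 mm and grips with 20 to 120 N. Pads are 22 mm wide; open, the fingers measure 114 mm over their backs; the gripper's body (76 mm by 85 mm) begins 54 mm behind the grasp point. The pads swing forward as they close: fully open they stand 13 mm farther back than shut.
Start: joints at [-1.108, 0.689, -0.195, 1.565, 0.157, 0.902, -0.215], TCP at [259.847, 568.45, 211.017] pointing down, gripper open.
Joint ranges: [-3.01, 3.01], [-0.46, 2.08], [-1.47, 1.51], [0.13, 2.56], [-1, 4.14], [0.04, 2.09], [-2.66, 2.66]. Speed limits (rad/s): [2.57, 2.57, 3.14, 3.14, 3.14, 3.14, 3.14].

### API

Orientations are given as a 3x3 rotation matrix whose columns are the frame's x, y, z axes.
In Python, from plant import movep, servo_line, goto_joints, grip, wait, solve_ik, get_state, camera, calibration, IKError, close_job, regions_of, pinpoint gives the robot as it stands. Calls block until the motion is done:
- movep(position, orientation): joint-space move of the TCP to a pose.
- servo_line(position, rot=None, v=150): straight line of the TCP; rot=None keeps the orientation; v is the mean speed in mm/s.
- goto_joints(angles): joint-space move.
- grip(opening, f_grip=None): opening from 0.0 (shut) to 1.0 (fully open); f_grip is the grip in N (None keeps the last); returns when the fingers have stopped.
- wait(seconds).
- solve_ik(position, orientation): joint angles nearest the present ones, or None.
- get_state(): the state.
- camera(name): name is "scene" or "top"; returns (picture, depth): 384x512x3 uint8, blue, green, red; 384x512 float32, mm along the optical axis (not along the pixel's ray), 0 where there is no reading.
- calibration(name): a dict with "intrinsics" (3x3 intrinsics, pixels), "origin" and "attitude" of the camera in the world. Camera axes: x right, y down, z forward; pixel columns grow to the right and rows downward; lengths in mm; the calibration is good to about 2 mm. A picture is of the moment at which its call begins. calibration takes no time and is no camera call.
A pose or a line that the arm cannot do raises IKError and nothing moves.
- close_job(): hands the job in, once; it reports no verdict.
Trained networks look in the newest picture that a camera, given by its name, has taken for a name from the list of things; names that differ only in an ending like _2 or _b are one class to them, and where a whole thing is asked for, a point or a joint stands for the part that bears it (a point fixed in the world has none). Each returns a list of dicts, best first, with "conf" (0 to 1); they miss things now and then, are a little off and sometimes report something else, mostly with a low value. They report only what shows in the picture. A call takes as long as a camera call.
- regions_of(camera, name): "pixels" (384x512 bool, what is visible of it).
- pinpoint(camera, name): "centre" ([x, y, z] in mm, in world coordinates, good to about 4 mm: a listed point, or the origin of a listed thing).
The state is a dict: "time": time; "qpos": joint angles; "qvel": joint speeds; "tau": joint torques, N m; "tcp_pos": TCP position; "ee_rot": TCP orientation; "contact_force": force on the tool from outside, world axes, zero at the start; "ft_torque": the same for the moment, N m; "width": opening from 0.0 (shut) to 1.0 (fully open).
Only numpy, scipy, OpenCV 4.12 (cv2) and the standard library are available. Lean on these libraries where they do the work, as an engineer would, in place of code of your own. Each camera call takes 0.05 s, during which the arm holds its last target.

### The job

Open the wide sample hatch of the bench meter by its push-push latch: with a fingertip press gently straight down on the ribbed pad at its free edge, once, until it bottoms, then let go so that it springs open. Move clear and watch for a couple of seconds that it stays open by itself; do not press it a second time (that would shut it again) and do not pinch, pull or lift it. Leave the narrow battery hatch beside it shut and the jars and the dish where they stand.

Things in the scene. Friction and masses are not known exactly. Their poses are not given: they have to be found in the camera images.
- meter: Bench meter, white box on a grey foot, fixed, 188 x 180 x 75 mm (own x, y, z). Origin: centre of its underside. Own x: from its front (display and keys) to its back; own y: left. Two light grey hatches in its top, 35 mm apart, stand 11 mm proud, hinged at the back, free edge at the front: the wide one (left, +y) is the sample hatch, the narrow one the battery hatch. An open hatch reaches 160 mm up.
- sample_pad (a point): Wide sample hatch, 95 x 95 x 12 mm. Site: middle of its press pad (four black cross ribs) on the top face near the free edge, 82 mm from the hinge line, 13 mm in from the free edge, 86 mm above the bench while shut; moves with the hatch. Own z: outward normal of the top face; own x: from the free edge to the hinge.
- sample_hinge (a point): Middle of the sample hatch's hinge line, at the hatch's back edge, 76 mm above the bench, own y along the hinge.
- sample_hatch (a joint): Sample hatch angle, rad: 0 shut and latched, 0.9 open, negative pressed in. Sprung open: at the pad 3 N starts it down, up to 5 N on the way, firm stop at -0.105 (8.6 mm down). Pressed beyond about -0.09 (7.4 mm) and let up, it unlatches and rises, damped, to 0.9 in about 1 s; a shorter press leaves it latched. Pressed fully down from open it latches shut.
- sample_latch (a joint): Hidden follower inside the sample latch, sideways position in m: 0 while latched, above +0.003 while being released, about -0.005 once the hatch has popped. Cannot be touched; useful only as a reading.
- battery_pad (a point): Narrow battery hatch, 95 x 44 x 12 mm, to be left alone. Site: middle of its press pad (four black cross ribs) on the top face near the free edge, 82 mm from the hinge line, 13 mm in from the free edge, 86 mm above the bench while shut; moves with the hatch. Own z: outward normal of the top face; own x: from the free edge to the hinge.
- battery_hatch (a joint): Opening angle of the battery hatch, rad: 0 shut and latched. It has the same kind of latch. Leave it at 0.
- jar_a: Loose sample jar with a yellow cap, 48 mm across, 62 mm tall, standing to the right of the meter. Origin: centre of its underside. Bystander.
- jar_b: Loose sample jar, the same as the other, to the left of the meter. Origin: centre of its underside. Bystander.
- dish: Loose open steel dish, 70 mm across, 22 mm tall, behind the meter. Origin: centre of its underside. Bystander.
- balance: A pan balance, fixed, 240 x 190 x 62 mm, well to the left. Origin: centre of its underside. Bystander.

How it is judged (in metres and radians):
On the way, in this order (a step that is already met when the one before it is completed fails the run):
1. the fingers press the sample hatch in, past its latch (value of joint sample_hatch below -0.06 rad and contact force between the fingers and meter above 0.5 N), for 0.05 s.
2. the hatch has sprung open and stays open for a second with the fingers off it (value of joint sample_hatch above 0.75 rad and contact force between each of the fingers, the arm and meter below 0.1 N), for 1 s.
At the end, for the whole second after the job is handed in: The sample hatch stands open by itself (beyond 0.75 of its 0.9 rad) and at rest, the battery hatch is shut (within 0.03 rad), and the jars and the dish stand upright within 30 mm of where they were (value of joint sample_hatch above 0.75 rad and velocity of joint sample_hatch between -0.1 and 0.1 rad/s and value of joint battery_hatch between -0.03 and 0.03 rad and distance of each of jar_a, jar_b, dish from where it was at the start of the episode below 0.03 m and angle between each of jar_a, jar_b, dish's own z axis and vertical below 0.2 rad); the robot touches nothing.
It fails at once if the sample hatch is pushed down again after it has popped (value of joint sample_latch below -0.003 m and value of joint sample_hatch below 0.12 rad).
It fails at once if the opened hatch is pinched, pulled or forced (value of joint sample_hatch above 0.6 rad and contact force between the fingers and meter above 5 N).
It fails at once if the meter or its hatch is hit or pressed with more than 30 N (contact force between any of the fingers, the arm and meter above 30 N).
It fails at once if the battery hatch is pressed in or opened (value of joint battery_hatch above 0.06 rad or value of joint battery_hatch below -0.04 rad).
It fails at once if a jar or the dish is knocked, lifted or carried (distance of any of jar_a, jar_b, dish from where it was at the start of the episode above 0.03 m).
It also fails if it takes over 40 s, if anything falls off the work surface, if the arm or the gripper's body presses on something with over 40 N, if the wrist force passes 120 N, or if a joint passes its speed limit or range.

## Working session

There is one attempt and no reset: what is moved stays moved. The work goes in short steps, each a Python script; the robot and the scene stay as the last script left them, time stands still between calls to the robot, and variables do not carry over. Pictures are saved under pics/ and viewed, and the job is handed in when it is done.

```bash
mkdir -p pics; python3 - <<'E'
from plant import *
import cv2,numpy as np
s=get_state();print(s['time'],s['tcp_pos'],s['ee_rot'],s['width'],s['contact_force'])
for c in("scene","top"):
    p,d=camera(c);cv2.imwrite(f"pics/{c}0.png",p);np.save(f"pics/{c}d.npy",d)
    for n in("sample_pad","battery_pad","sample_hinge","meter","jar_a","dish"):
        print(c,n,[(np.round(r['centre']),round(r['conf'],2)) for r in pinpoint(c,n)])
    k=calibration(c);print(k)
E
```

```text
0.0 [259.58605351 567.74117298 210.13903449] [[-7.04672063e-04 -9.09513795e-01  4.15673141e-01]
 [-1.81392064e-03  4.15673723e-01  9.09511993e-01]
 [-9.99998107e-01 -1.13090399e-04 -1.94269951e-03]] 0.9981347120600017 [-0.06598458 -0.21425879  0.55744891]
scene sample_pad [(array([591., -48.,  82.]), 0.81)]
scene battery_pad [(array([ 613., -128.,   84.]), 0.64)]
scene sample_hinge [(array([671., -28.,  72.]), 0.65)]
scene meter [(array([633., -69.,  -2.]), 0.59), (array([638.,  96.,   4.]), 0.23)]
scene jar_a [(array([641.,  92.,   2.]), 0.73), (array([ 680., -231.,    1.]), 0.72)]
scene dish [(array([806., -65.,   1.]), 0.57)]
{'intrinsics': array([[368.82021684,   0.        , 254.53890255],
       [  0.        , 368.82021684, 188.34634279],
       [  0.        ,   0.        ,   1.        ]]), 'origin': array([1122.23022131, -359.40282059,  773.15654621]), 'attitude': array([[ 0.76238832,  0.42750691, -0.48580025],
       [ 0.6467636 , -0.52828447,  0.55010214],
       [-0.02146826, -0.73358937, -0.67925382]])}
top sample_pad [(array([592., -46.,  85.]), 0.85)]
top battery_pad [(array([ 607., -128.,   89.]), 0.87)]
top sample_hinge [(array([668., -31.,  73.]), 0.73)]
top meter [(array([626., -70.,   0.]), 0.65)]
top jar_a [(array([645.,  96.,   1.]), 0.49)]
top dish [(array([809., -59.,  -2.]), 0.51), (array([626., -68.,   2.]), 0.41)]
{'intrinsics': array([[366.23153279,   0.        , 251.07782417],
       [  0.        , 366.23153279, 184.52473471],
       [  0.        ,   0.        ,   1.        ]]), 'origin': array([ 527.2173946 ,  206.00822349, 1247.30396497]), 'attitude': array([[-0.02531877, -0.99681265,  0.07565386],
       [-0.99938498,  0.02707539,  0.02228424],
       [-0.02426157, -0.07504312, -0.9968851 ]])}
```

View pictures.

```bash
python3 - <<'E'
import cv2,numpy as np
from plant import calibration
for c in("scene","top"):
    p=cv2.imread(f"pics/{c}0.png");d=np.load(f"pics/{c}d.npy");k=calibration(c);K=k['intrinsics'];R=k['attitude'];o=k['origin']
    def proj(w):
        q=R.T@(np.array(w,float)-o);q=K@q;return q[:2]/q[2]
    p=cv2.resize(p,None,fx=1.5,fy=1.5)
    for w in([592,-47,86],[609,-128,86],[669,-30,76]):
        u=proj(w);cv2.circle(p,tuple(int(x*1.5) for x in u),4,(0,0,255),1)
        i,j=int(round(u[1])),int(round(u[0]));z=d[i,j]
        print(c,np.round(u),np.round(R@(np.linalg.inv(K)@[j,i,1]*z)+o,1))
    cv2.imwrite(f"pics/{c}1.png",p)
E
```

```text
scene [177. 235.] [592.4 -48.6  86.2]
scene [155. 259.] [ 607.4 -127.7   85.7]
scene [205. 249.] [673.5 -33.3  82.5]
top [340. 190.] [590.1 -47.4  90.9]
top [365. 183.] [ 610.5 -128.2   85.1]
top [332. 166.] [667.3 -26.5  86.2]
```

View pics/scene1.png

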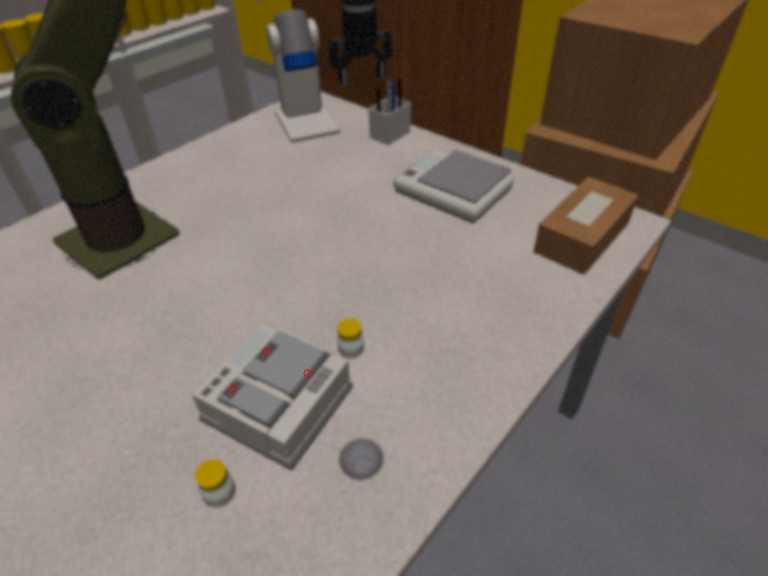

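View pics/top1.png

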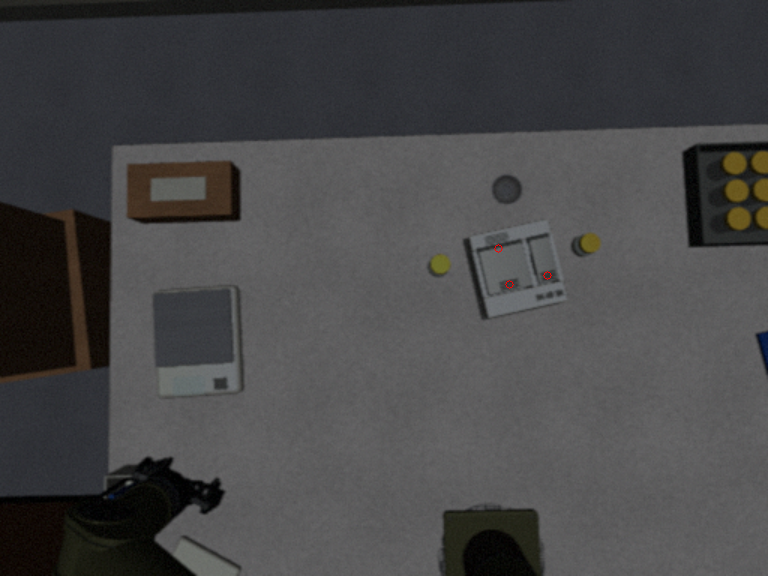

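Both views agree: the sample pad's ribs are at scene pixel (266,352) and top pixel (510,285), about (592,-47,86). The battery pad is about 83 mm away, which gives a yaw of about 0.2 rad. I'll approach with the fingers shut.

```bash
cat > h.py <<'E'
from plant import *
import numpy as np, cv2
yaw=0.207
def rot(sg=1):
    x=np.array([0,0,-1.]);z=sg*np.array([-np.sin(yaw),np.cos(yaw),0]);return np.column_stack([x,np.cross(z,x),z])
P=np.array([592.,-47.,86.])
E
python3 - <<'E'
from h import *
grip(0.0)
q0=get_state()['qpos']
best=min(((np.abs(np.array(q)-q0).max(),s) for s in(1,-1) if (q:=solve_ik(P+[0,0,160],rot(s))) is not None))
print(best);s=best[1];R=rot(s)
movep(P+[0,0,160],R)
servo_line(P+[0,0,40],R,v=120)
wait(0.3)
st=get_state();print(st['time'],st['tcp_pos'],st['contact_force'],st['width'],s);np.save('R.npy',R)
for c in("scene","top"):
    p,d=camera(c);cv2.imwrite(f"pics/{c}2.png",cv2.resize(p[180:350,100:400] if c=="scene" else p[120:230,270:420],None,fx=2.5 if c=="scene" else 4,fy=2.5 if c=="scene" else 4))
E
```

```text
(np.float64(0.8657919223915551), -1)
5.4 [592.25734107 -46.96094189 126.42953365] [ 0.47500944 -0.41054472  0.53139388] 0.0032865760871867962 -1
```

View pics/scene2.png

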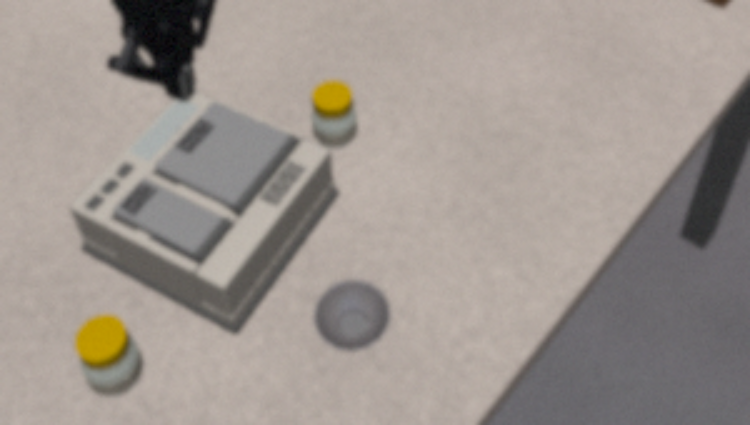

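View pics/top2.png

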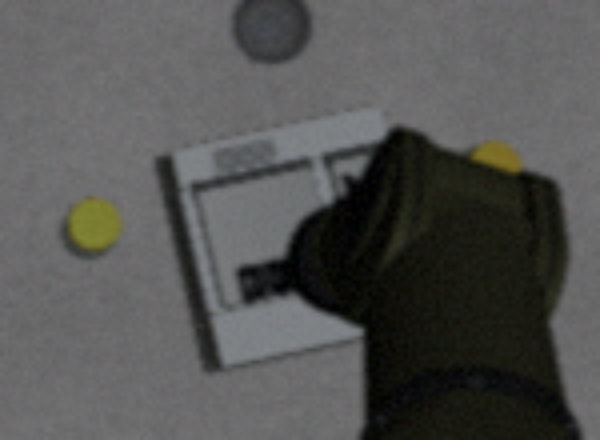

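The fingertip hangs over the sample pad, at scene crop (185,97), which matches the projection; the battery hatch is clear. Next I press down in small steps, watching the force.

```bash
python3 - <<'E'
from h import *
R=np.load('R.npy')
wait(0.2);f0=np.mean([get_state()['contact_force'] for _ in range(1)],axis=0)
servo_line(P+[0,0,8],R,v=60)
wait(0.2);f0=get_state()['contact_force'];print(f0)
z=P[2]+6;log=[];
while z>72:
    servo_line([P[0],P[1],z],R,v=20);wait(0.05)
    s=get_state();f=s['contact_force'][2]-f0[2];log.append((round(z,1),round(s['tcp_pos'][2],2),round(f,2)))
    if f>10: break
    z-=1.0 if z>80 else 0.5
wait(0.15);s=get_state();log.append(('hold',round(s['tcp_pos'][2],2),round(s['contact_force'][2]-f0[2],2)))
servo_line(P+[0,0,140],R,v=220)
print(log);print(get_state()['time'])
servo_line(P+[-100*np.cos(yaw),-100*np.sin(yaw),170],R,v=200)
for i in range(4):
    p,d=camera("scene");print(get_state()['time'],[(np.round(r['centre']),round(r['conf'],2)) for r in pinpoint("scene","sample_pad")],get_state()['contact_force']-f0);wait(.5)
cv2.imwrite("pics/scene3.png",cv2.resize(p[150:350,100:400],None,fx=2.5,fy=2.5))
E
```

```text
[-0.17407959  0.08537816  0.48442589]
[(np.float64(92.0), np.float64(91.98), np.float64(-1.18)), (np.float64(91.0), np.float64(90.96), np.float64(0.48)), (np.float64(90.0), np.float64(89.96), np.float64(-0.17)), (np.float64(89.0), np.float64(88.95), np.float64(-0.67)), (np.float64(88.0), np.float64(87.97), np.float64(-0.06)), (np.float64(87.0), np.float64(86.97), np.float64(-0.14)), (np.float64(86.0), np.float64(85.97), np.float64(-0.58)), (np.float64(85.0), np.float64(84.97), np.float64(-0.26)), (np.float64(84.0), np.float64(83.96), np.float64(-1.46)), (np.float64(83.0), np.float64(82.98), np.float64(0.06)), (np.float64(82.0), np.float64(81.97), np.float64(-0.09)), (np.float64(81.0), np.float64(80.95), np.float64(-0.11)), (np.float64(80.0), np.float64(79.94), np.float64(-0.94)), (np.float64(79.5), np.float64(79.5), np.float64(-0.99)), (np.float64(79.0), np.float64(78.98), np.float64(-0.41)), (np.float64(78.5), np.float64(78.48), np.float64(0.53)), (np.float64(78.0), np.float64(77.97), np.float64(-0.56)), (np.float64(77.5), np.float64(77.48), np.float64(0.2)), (np.float64(77.0), np.f
[... 232 characters left out ...]
t64(74.97), np.float64(-1.2)), (np.float64(74.5), np.float64(74.49), np.float64(-1.46)), (np.float64(74.0), np.float64(73.98), np.float64(-1.04)), (np.float64(73.5), np.float64(73.49), np.float64(0.04)), (np.float64(73.0), np.float64(72.98), np.float64(-1.1)), (np.float64(72.5), np.float64(72.49), np.float64(-0.9)), ('hold', np.float64(72.48), np.float64(-0.53))]
15.9833
16.7083 [(array([591., -47.,  84.]), 0.7)] [-0.18340405  0.94602165 -0.66115861]
17.3083 [(array([592., -53.,  83.]), 0.56)] [ 0.50090591 -0.28309235 -0.39858616]
17.9083 [(array([589., -50.,  86.]), 0.89)] [-0.45209537 -0.69960505  0.11479518]
18.5083 [(array([587., -46.,  84.]), 0.86)] [-0.12320638 -0.5432457  -1.02963176]
```

View pics/scene3.png

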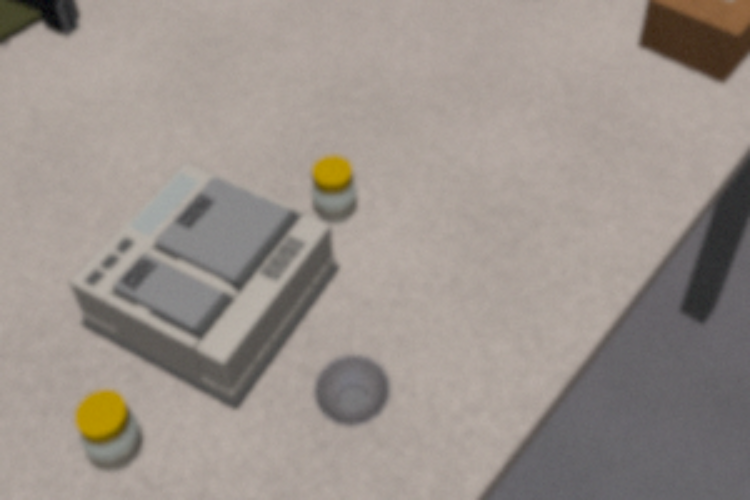

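No force down to z=72.5, and the hatch is still shut and latched. That doesn't fit, since the tip should have met the pad, so I'll compare the fingertip in the picture with the reported TCP.

```bash
python3 - <<'E'
from h import *
s=get_state();print(s['time'],s['tcp_pos'],s['width'])
def proj(c,w):
    k=calibration(c);q=k['intrinsics']@(k['attitude'].T@(np.array(w,float)-k['origin']));return q[:2]/q[2]
print('earlier tip predicted crop',(proj('scene',[592.3,-47,126.4])-[100,180])*2.5)
p,d=camera("scene");np.save('pics/s4d.npy',d);cv2.imwrite('pics/s4raw.png',p)
u=proj("scene",s['tcp_pos']);print(u)
x0,y0=max(int(u[0])-50,0),max(int(u[1])-70,0)
c=cv2.resize(p[y0:y0+110,x0:x0+110],None,fx=5,fy=5,interpolation=cv2.INTER_CUBIC);c=cv2.convertScaleAbs(c,alpha=1.8,beta=20)
cv2.circle(c,tuple(int(v) for v in (u-[x0,y0])*5),5,(0,0,255),1);cv2.imwrite('pics/s4.png',c);print(x0,y0)
E
```

```text
19.0583 [494.14409711 -67.507872   256.00537809] -0.0014054203110612676
earlier tip predicted crop [186.69783679 108.83199029]
[128.60496109 168.78147176]
78 98
```

View pics/s4.png

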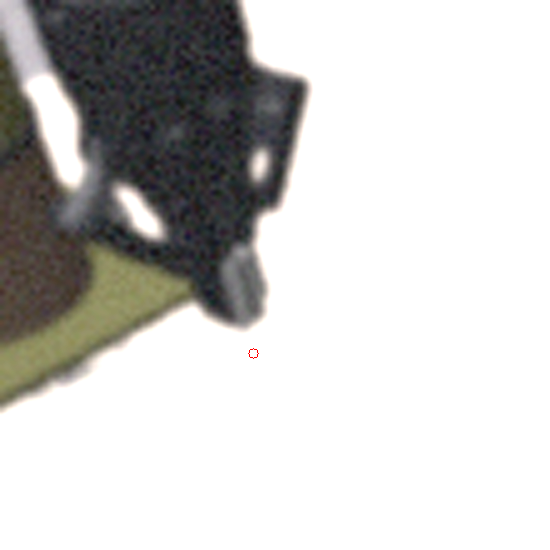

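```bash
python3 - <<'E'
from h import *
d=np.load('pics/s4d.npy');k=calibration('scene')
v,u=np.mgrid[0:384,0:512];z=d
pts=np.stack([u,v,np.ones_like(u)],-1)@np.linalg.inv(k['intrinsics']).T*z[...,None]@k['attitude'].T+k['origin']
T=np.array([494.1,-67.5,256.]);R=np.load('R.npy')
m=(np.linalg.norm(pts-T,axis=-1)<110)&(z>0)
L=(pts[m]-T)@R   # tool coords
print(m.sum());uv=np.stack([u[m],v[m]],1)
o=np.argsort(-L[:,0])
for i in o[:12]:print(uv[i],L[i].round(1))
for a in range(-80,10,10):
    s=L[(L[:,0]>=a)&(L[:,0]<a+10)]
    if len(s):print(a,len(s),'y',np.percentile(s[:,1],[5,95]).round(),'z',np.percentile(s[:,2],[5,95]).round())
E
```

```text
795
[126 164] [-21.    6.2   7.1]
[125 163] [-22.2   3.1   6.5]
[126 163] [-22.5   5.4   5.8]
[124 163] [-22.6   1.6   7.8]
[130 161] [-22.6   8.5  -3.4]
[129 162] [-22.9   9.2   0.4]
[128 163] [-23.6  10.5   4.7]
[128 162] [-23.7   8.3   2.2]
[128 161] [-25.3   7.6   0.8]
[127 163] [-25.4  10.6   7.2]
[131 160] [-25.5  11.2  -4.6]
[129 161] [-25.7   9.9   0.2]
-80 151 y [-8. 12.] z [-33.  34.]
-70 75 y [ 5. 13.] z [-24.  28.]
-60 49 y [ 2. 11.] z [-6. 15.]
-50 60 y [-5. 11.] z [-11.  15.]
-40 54 y [-5. 10.] z [-11.  14.]
-30 29 y [ 2. 11.] z [-9. 12.]
```

The fingers are shut and centred laterally. The visible tips end about 15–20 mm behind the reported TCP, so the finger only reached about z=87 and never touched the pad. I'll go lower under force guard. A short press leaves the latch as it is, and contact should come at a commanded z of about 66–72.

```bash
python3 - <<'E'
from h import *
R=np.load('R.npy')
servo_line(P+[0,0,30],R,v=180)
servo_line([P[0],P[1],74],R,v=80)
wait(0.15);s0=get_state();f0=np.array([-0.1,0,-0.1]);t0=s0['tau']
z=73.;log=[];zc=None;hit=False
while z>55:
    servo_line([P[0],P[1],z],R,v=20)
    s=get_state();f=s['contact_force'][2]-f0[2];wait(0.03);s=get_state();f2=s['contact_force'][2]-f0[2];f=(f+f2)/2
    log.append((z,round(float(s['tcp_pos'][2]),2),round(float(f),1),round(float(np.abs(s['tau']-t0).max()),1)))
    if zc is None and f>2: zc=z
    if f>8.5: hit=True;break
    if zc is None and z<61: break
    z-=1.0 if zc is None or z>zc-5 else 0.5
if hit or zc is None:
    wait(0.1);s=get_state();log.append(('hold',round(float(s['tcp_pos'][2]),2),round(float(s['contact_force'][2]-f0[2]),1)))
    servo_line([P[0],P[1],215],R,v=220)
    print("retreated")
print(log,zc,hit,get_state()['time'])
if hit:
    servo_line(P+[-100*np.cos(yaw),-100*np.sin(yaw),170],R,v=200)
    p,d=camera("scene");print(get_state()['time'],pinpoint("scene","sample_pad"))
    cv2.imwrite("pics/scene5.png",cv2.resize(p[150:350,100:400],None,fx=2.5,fy=2.5))
E
ls pics
```

```text
retreated
[(73.0, 73.14, 0.2, 0.3), (72.0, 71.95, -0.4, 0.3), (71.0, 70.94, -0.1, 0.3), (70.0, 69.95, 0.3, 0.3), (69.0, 68.95, -0.2, 0.4), (68.0, 67.96, -0.0, 0.4), (67.0, 66.96, -0.0, 0.4), (66.0, 66.06, 0.4, 0.4), (65.0, 65.17, 2.9, 1.1), (64.0, 63.98, 3.4, 1.0), (63.0, 62.92, 3.6, 1.0), (62.0, 61.91, 3.5, 0.9), (61.0, 60.89, 3.8, 0.8), (60.0, 59.87, 3.1, 1.0), (59.5, 59.44, 4.0, 1.0), (59.0, 58.96, 3.8, 1.0), (58.5, 58.46, 3.5, 1.0), (58.0, 57.96, 3.9, 1.0), (57.5, 57.63, 4.8, 1.4), (57.0, 57.38, 7.3, 2.4), (56.5, 57.11, 9.7, 3.4), ('hold', 57.13, 9.7)] 65.0 True 27.9583
28.7 [{'centre': [629.3, -43.2, 144.0], 'conf': 0.84}]
s4.png
s4d.npy
s4raw.png
scene0.png
scene1.png
scene2.png
scene3.png
scene5.png
scened.npy
top0.png
top1.png
top2.png
topd.npy
```

The pad was contacted at about 65.7, travelled about 8.5 mm and bottomed at 9.7 N. The hatch has popped; the pad is now at z≈144. Next is the watch.

```bash
python3 - <<'E'
from h import *
for i in range(3):
    wait(0.75);p,d=camera("scene");print(get_state()['time'],[(r['centre'],round(r['conf'],2)) for r in pinpoint("scene","sample_pad")])
print([(r['centre'],round(r['conf'],2)) for n in("battery_pad","jar_a","dish") for r in pinpoint("scene",n)],get_state()['contact_force'],get_state()['tcp_pos'])
cv2.imwrite("pics/scene6.png",cv2.resize(p[120:350,100:400],None,fx=2.5,fy=2.5))
E
```

```text
29.55 [([611.0, -127.6, 85.0], 0.72), ([628.9, -40.2, 146.2], 0.59)]
30.4 [([628.7, -42.0, 143.6], 0.93)]
31.25 [([627.5, -42.7, 144.8], 0.57)]
[([609.4, -128.0, 82.0], 0.89), ([639.8, 94.3, 1.4], 0.95), ([679.6, -231.6, 1.4], 0.75), ([627.7, -40.9, 149.1], 0.37), ([810.0, -61.9, -0.7], 0.62)] [-0.40415104  0.46905354  0.15740011] [494.14526787 -67.55584504 256.0039623 ]
```

View pics/scene6.png

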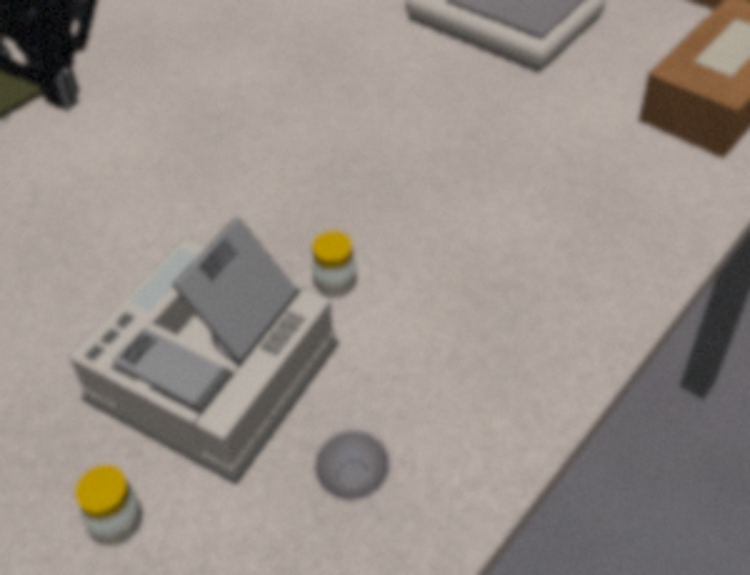

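The sample hatch stands open, with its pad at crop (218,258). The battery hatch at (175,370) is shut, and the jars and dish haven't moved. The arm is clear, so I'm handing in.

```bash
python3 -c "
from plant import *
print(close_job())"
```

```text
the job is handed in; nothing more can be done
None
```

The sample hatch is open and standing by itself, and the job is handed in; the interface gave no verdict.

- **Press:** I pressed the sample pad once with the shut fingertips. It took about 3–4 N on the way down and bottomed after about 8.5 mm at 9.7 N. I then lifted straight up and backed off, and the hatch sprang open.
- **Hatch stays open:** I watched for about 2.5 s (28.7–31.3 s on the clock). The pad held steady at z ≈ 144–146 mm in all four checks, against about 146 mm expected at 0.9 rad. One check also returned a second hit at about (611,-128,85), which was the battery pad.
- **Surroundings:** The battery hatch is shut, with its pad at about z = 82 mm (86 mm given for shut). Both jars and the dish showed up within a few mm of where they started.
- **What disagreed:** The reported TCP lies about 20 mm beyond the visible fingertips. Because of that, my first descent, to a commanded z of 72.5 mm, ended just above the pad without touching it. I confirmed the offset in the scene camera's picture and depth, then went lower while watching the force.

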